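# Swing out the folding crank of a bench press and press the glued cork

## Robot

A 6-joint arm with a two-finger parallel gripper is mounted at the origin on the work surface. World frame = base frame: x ahead of the robot, y to its left, z up, the work surface at z = 0. Lengths are in m, angles in rad, forces in N, time in s.
With the tool pointing down it reaches from about 0.225 to 0.875 m from the base axis. Payload 3.4 kg.
Tool frame: the origin (TCP) lies at the very end of the fingers, on their centre line; the grasp point (between the pads) lies 19 mm behind it; z points along the fingers, y is the direction in which the jaws open and shut (so a half turn about z gives the same grasp; the last joint's range is limited). The gripper opens to 85 mm and grips with 20 to 120 N. Pads are 22 mm wide; open, the fingers measure 114 mm over their backs; the gripper's body (76 mm by 85 mm) begins 54 mm behind the grasp point. The pads swing forward as they close: fully open they stand 13 mm farther back than shut.
Start: joints at [-1.33, 0.276, 1.505, -0, 1.361, -0.121], TCP at [0.204, -0.538, 0.231] pointing down, gripper open.
Joint ranges: [-2.89, 2.89], [-0.75, 2.08], [0.22, 2.7], [-1.18, 4.32], [0.11, 2.71], [-2.7, 2.7]. Speed limits (rad/s): [2.57, 2.57, 3.14, 3.14, 3.14, 3.14].

## Interface

Orientations are given as a unit quaternion [w, x, y, z].
In Python, from rig import manip, viewer, job gives the robot as it stands.
- The arm moves only by the shell command python3 -m crank 'ROWS' [OPENING] [FORCE]. ROWS is JSON, a list of rows, each a list of 6 numbers: the shift along the tool's x, y, z in m, then the turn, a rotation vector about the tool's x, y, z in degrees. In form: [[dx, dy, dz, rx, ry, rz], ...]. A call has 1 to 20 rows; each row is the pose to reach, as a shift and turn from the pose measured when the call began, along the tool's axes at that moment; what a row does not reach only later rows make up. A row lasts 1/8 s, in which the tool goes at most 62.5 mm and 10.7 degrees, less where a joint would pass 70% of its speed; a pose out of reach is approached as far as the arm can. A call with a gripper value outside its range is refused whole. OPENING is the opening, from 0 (shut) to 1 (fully open), set as the call begins (- or left out, the last holds). The fingers move at their own pace and stop on an object; FORCE is the grip in N (left out, the last holds). Time passes only in rows, so rows that repeat a pose let the fingers close. It gives the time, the measured TCP pose, the force and the opening at its end, in the units of the state.
- manip.get_state(): the state, without advancing time (a new reading comes with each control period).
- viewer.get_image(name): name is "scene" or "top" or "wrist"; returns a dict with "frame" (480x640x3 uint8, blue, green, red), "range_z" (480x640 float32, m along the optical axis (not along the pixel's ray), 0 where there is no reading), "intrinsics" (3x3 intrinsics, pixels), "world_from_camera" (4x4, takes a point from camera to world coordinates); the wrist camera has in their place "mount" (4x4, takes a point from camera to tool coordinates, whose origin is the TCP and whose axes are the flange's). Camera axes: x right, y up, looking along -z (the intrinsics and any distortion apply to the point x, -y, -z); pixel columns grow to the right and rows downward; lengths in m; the calibration is good to about 2 mm. A picture is of the moment at which its call begins: read the wrist's pose just before it.
- job.sign_off(): hands the job in, once; it reports no verdict.
The state is a dict: "clock": time; "qpos": joint angles; "qd": joint speeds; "effort": joint torques, N m; "position": TCP position; "ee_rot": TCP orientation; "contact_force": force on the tool from outside, world axes, zero at the start; "moment": the same for the moment, N m; "width": finger opening in m.
Only numpy, scipy, OpenCV 4.12 (cv2) and the standard library are available. Lean on these libraries where they do the work, as an engineer would, in place of code of your own. Each camera call takes 0.05 s, during which the arm holds its last target. There are 200 camera calls.

## Task

The cork glued to its wooden disc has to be clamped in the small bench press. Swing the folded crank fully out, slide the latch bolt home so that it holds the crank out, then turn the handwheel clockwise by its crank until the sprung foot under the press plate bears on the cork and is pushed up by about 10 mm: firm, but not so far that the spring bottoms out and the cork is crushed. Then let go. Leave everything else on the table where it stands.

Things in the scene. Friction and masses are not known exactly. Their poses are not given: they have to be found in the camera images.
- press: Fixed iron bench press: base 150 x 220 x 20 mm on the table, two columns, a crossbeam (top 171 mm above the table) and the handwheel on top of it. Origin at the middle of the underside of the base. Its y axis runs along the beam from column to column: +y is the side the crank points to when swung out with the wheel parked, -y is the side with the two keeper posts (at y = -79 to -92 mm, tops 198 mm above the table) that lock the parked wheel through the bolt; its z is up.
- wheel_axis (a point): Point on the vertical axis of the handwheel, at the top face of its disc (aluminium disc, 146 mm diameter, 10 mm thick, top 190 mm above the table). The wheel stays at this height.
- wheel (a joint): Angle of the handwheel in rad: 0 parked, grows when turned clockwise seen from above (to 7.6 at most). The plate with its sprung foot goes down 8 mm per radian. The wheel cannot turn while the bolt's tail stands between the keeper posts. Stiff turning: about 5 N at the crank's grip, up to 4 N more as the spring is squeezed; it stays where it is left and holds the plate under pressure.
- crank_pivot (a point): Pivot of the folding crank on the wheel, 45 mm from the wheel's axis, at the top face of the flat steel arm (arm from 202 to 212 mm above the table). The grip is 62 mm from the pivot; on the other side a tail with a two-pronged fork below it reaches 42 mm from the pivot.
- crank (a joint): Angle of the crank on the wheel in rad: 0 folded in (arm lies over the wheel, grip on the keeper side of the axis), grows counter-clockwise seen from above, 3.14 fully swung out against its stop (arm points away from the wheel, grip 107 mm from the wheel's axis). It swings freely with light friction and, unless latched, folds in again when pushed clockwise.
- grip_center (a point): Middle of the upright wooden grip on the end of the crank: 25 mm diameter, 46 mm tall, so its foot is 23 mm below and its top 23 mm above this point, which is about 235 mm above the table. The grip spins freely on its own upright axis, so that a gripper may keep its heading while it carries it round.
- bolt_tab (a point): Middle of the upright tab of the latch bolt on top of the wheel: 14 mm wide across the bolt, 8 mm thick along it, its top 9 mm above this point and 27 mm above the wheel disc. The round steel bolt (12 mm diameter, 67 mm long) lies on the wheel's disc along its middle line, its top 6 mm below this point (202 mm above the table) and a little higher than the keeper posts; with the wheel parked it slides along the press's +y, towards the pivot.
- bolt (a joint): Travel of the latch bolt in m: 0 with its tail between the keeper posts (wheel locked), 0.042 fully home with its nose in the fork of the swung-out crank (crank latched, wheel free). It slides with about 1.5 N and stays where it is left. The folded crank blocks it; its nose enters the fork only when the crank is fully out.
- platen: Steel press plate, 80 x 104 x 10 mm, under the beam, guided on the columns. Origin at the middle of its underside, 127 mm above the table with the wheel parked.
- foot: Sprung steel foot, 70 x 90 x 8 mm, hanging under the press plate on four pins and a central spring. Origin at the middle of its underside, 31 mm below the plate's origin when free. The spring gives about 4 N per mm (some 44 N at 10 mm); after 22 mm it bottoms out, and the cork is crushed at 90 N.
- blank: The work: cork disc (60 mm diameter, 22 mm thick) glued on a wooden disc (64 mm diameter, 8 mm thick), lying loose on the plywood bed under the foot; origin at the middle of its underside, its top 30 mm higher. The bed's height differs from time to time: at the start the foot hangs 24 to 36 mm above the cork.
- coffee_cup: Bystander: white coffee cup with a handle, 86 mm across, 75 mm tall; origin under its middle.
- punnet: Bystander: open black plastic punnet 130 x 100 x 70 mm; origin under its middle.
- foam_puck: Bystander: round pink foam puck, 76 mm diameter, 28 mm tall; origin under its middle.
- varnish: Bystander: small amber bottle, 28 mm diameter, 60 mm tall; origin under its middle.
Things that resemble listed ones, but are neither listed nor needed, are in the scene too. Of the things shaped like the blank, the cork one is meant.

How it is judged:
On the way, in this order (a step that is already met when the one before it is completed fails the run):
1. the crank is swung fully out while the wheel is still parked (value of joint crank above 3 rad and value of joint wheel below 0.15 rad), for 0.1 s.
2. the bolt is home and latches the swung-out crank (value of joint bolt above 0.034 m and value of joint crank above 2.95 rad and value of joint wheel below 0.3 rad), for 0.2 s.
3. the sprung foot presses on the cork (contact force between foot and blank above 15 N), for 0.2 s.
At the end, for the whole second after the job is handed in: The crank is swung out (over 2.95 rad) and latched (bolt at least 34 mm in), the sprung foot presses on the cork with more than 15 N (about 3 mm of spring; 90 N is too much), the cork still lies under the middle of the foot (within 20 mm), and the wheel is at rest (value of joint crank above 2.95 rad and value of joint bolt above 0.034 m and contact force between foot and blank above 15 N and x of blank in the frame of press between -0.02 and 0.02 m and y of blank in the frame of press between -0.022 and 0.022 m and velocity of joint wheel between -0.05 and 0.05 rad/s); the robot touches nothing.
It fails at once if the cork is crushed (over 90 N) (contact force between foot and blank above 90 N).
It fails at once if a bystander is moved by more than 30 mm (distance of any of coffee_cup, punnet, foam_puck, varnish from where it was at the start of the episode above 0.03 m).
It also fails if it takes over 72 s, if anything falls off the work surface, if the arm or the gripper's body presses on something with over 40 N, if the wrist force passes 120 N, or if a joint passes its speed limit or range.

## Working session

There is one attempt and no reset: what is moved stays moved. The work goes in short steps, Python scripts to look and compute and a shell command to move; the robot and the scene stay as the last step left them, time stands still between calls to the robot, and variables do not carry over. Pictures are saved under pics/ and viewed, about 8 in all and at most 12, crops included, and the job is handed in when it is done.

```bash
mkdir -p pics; ls
python3 - <<'E'
from rig import manip, viewer
import cv2,numpy as np
s=manip.get_state(); print(s)
for n in ["scene","top"]:
    d=viewer.get_image(n); cv2.imwrite(f"pics/{n}0.png",d["frame"]); np.savez(f"pics/{n}0.npz",**d); print(n,d["intrinsics"],d["world_from_camera"],[k for k in d])
E
```

```text
pics
{'clock': 0.0, 'qpos': array([-1.33001888e+00,  2.76642984e-01,  1.50614676e+00, -8.22417080e-06,
        1.36068937e+00, -1.20982282e-01]), 'qd': array([-3.03764897e-04,  7.64992430e-05,  8.42187905e-04,  1.75966703e-04,
        9.53980641e-04, -1.07604202e-05]), 'effort': array([-2.70484670e-04, -4.16783345e+01, -2.45807344e+01, -5.42794642e-04,
        1.09232054e-02, -1.52012749e-07]), 'position': array([ 0.20337932, -0.5372665 ,  0.23040691]), 'ee_rot': array([-9.41299759e-04,  9.83685197e-01,  1.79895921e-01, -6.04771730e-05]), 'contact_force': array([-0.46061233,  0.87161512,  0.86290398]), 'moment': array([-0.03518246, -0.00186533, -0.01991157]), 'width': 0.08587933617589744}
scene [[467.679468     0.         323.07575259]
 [  0.         467.679468   236.13163161]
 [  0.           0.           1.        ]] [[ 0.84678602 -0.28590726  0.4485649   0.91665038]
 [ 0.53183375  0.47139495 -0.70351948 -0.68005691]
 [-0.0103099   0.83429242  0.55122578  0.6917307 ]
 [ 0.          0.          0.          1.        ]] ['frame', 'range_z', 'intrinsics', 'world_from_camera']
top [[600.29901815   0.         333.31214956]
 [  0.         600.29901815 240.48887253]
 [  0.           0.           1.        ]] [[-1.31881094e-02  9.94265122e-01 -1.06127007e-01  3.45644252e-01]
 [-9.99913021e-01 -1.30969031e-02  1.55632664e-03 -1.20856233e-02]
 [ 1.57466161e-04  1.06138302e-01  9.94351365e-01  1.54084644e+00]
 [ 0.00000000e+00  0.00000000e+00  0.00000000e+00  1.00000000e+00]] ['frame', 'range_z', 'intrinsics', 'world_from_camera']
```

View pics/scene0.png

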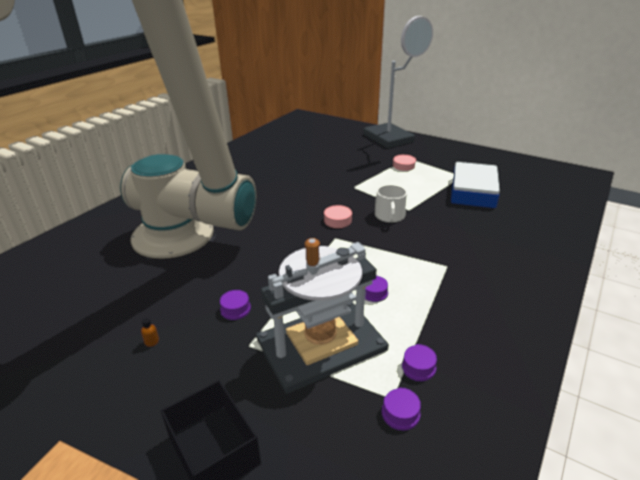

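View pics/top0.png

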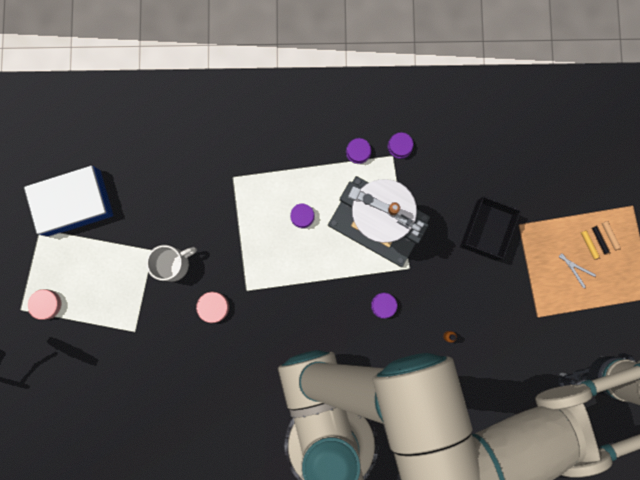

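The scene view shows the press around (322,310), with the grip at (313,252). The top view shows the wheel at (385,210) and the grip at (394,209). The beam runs from upper left to lower right. Next I'll enlarge both views.

Run:
```python
import cv2,numpy as np
a=np.load("pics/scene0.npz")["frame"][225:345,250:400]; b=np.load("pics/top0.npz")["frame"][165:265,320:440]
A=cv2.resize(a,None,fx=5.33,fy=5,interpolation=3)
a=cv2.resize(a,(400,320),interpolation=3);b=cv2.resize(b,(720,600),interpolation=3)
cv2.imwrite("pics/topc.png",b)
```

```text
(no output)
```

View pics/topc.png

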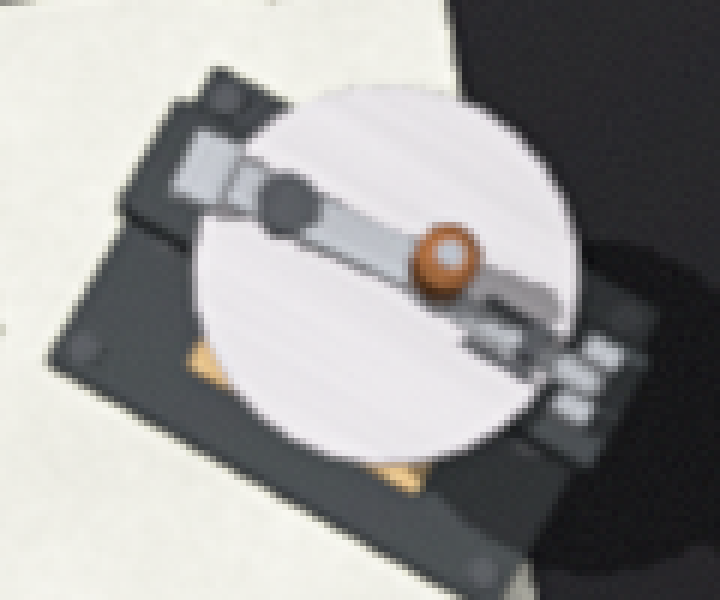

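```bash
cat > h.py <<'E'
import numpy as np,cv2
from scipy.spatial.transform import Rotation as R
def ray(K,T,u,v,z):
    d=T[:3,:3]@np.array([(u-K[0,2])/K[0,0],-(v-K[1,2])/K[1,1],-1.]); o=T[:3,3]
    return o+d*(z-o[2])/d[2]
def Tw(s):
    q=s["ee_rot"];T=np.eye(4);T[:3,:3]=R.from_quat([q[1],q[2],q[3],q[0]]).as_matrix();T[:3,3]=s["position"];return T
def proj(K,T,p):
    c=np.linalg.inv(T)@np.r_[p,1];return K[0,0]*c[0]/-c[2]+K[0,2],-K[1,1]*c[1]/-c[2]+K[1,2]
E
python3 - <<'E'
from h import *
from rig import manip
d=np.load("pics/top0.npz");K=d["intrinsics"];T=d["world_from_camera"]
P={}
for n,u,v,z in [("wheel",386,275,.19),("pivot",289,204,.212),("keep",588,378,.198),("grip",447,260,.258),("tab?",525,345,.215),("boltnose",480,322,.2)]:
    P[n]=ray(K,T,320+u/6,165+v/6,z);print(n,P[n].round(4), d["range_z"][int(165+v/6),int(320+u/6)])
w=P["wheel"];yd=(w-P["keep"])[:2];print("keeper dist",np.linalg.norm(yd),"yaw of y",np.degrees(np.arctan2(yd[1],yd[0])))
p=(P["pivot"]-w)[:2];print(np.linalg.norm(p),np.degrees(np.arctan2(p[1],p[0])))
D=d["range_z"]; 
g=np.indices((480,640)); u=g[1];v=g[0]
c=np.stack([(u-K[0,2])/K[0,0]*D,-(v-K[1,2])/K[1,1]*D,-D],-1)@T[:3,:3].T+T[:3,3]
m=np.zeros(D.shape,bool);m[165:265,320:440]=1
for lo,hi in [(.183,.196),(.24,.27),(.206,.225)]:
    q=c[m&(c[...,2]>lo)&(c[...,2]<hi)]; 
    print(lo,len(q),q.mean(0).round(4),((q.max(0)+q.min(0))/2).round(4), np.ptp(q,0).round(4))
Tt=Tw(manip.get_state());print(Tt.round(3))
E
```

```text
wheel [ 0.5561 -0.1312  0.19  ] 1.3421689
pivot [ 0.58   -0.0936  0.212 ] 1.3418965
keep [ 0.5148 -0.2055  0.198 ] 1.3463587
grip [ 0.5507 -0.1473  0.258 ] 1.2981471
tab? [ 0.5253 -0.18    0.215 ] 1.3356844
boltnose [ 0.5363 -0.1652  0.2   ] 1.353604
keeper dist 0.08506668573700574 yaw of y 60.900601219529456
0.04453907912822339 57.584360217244054
0.183 2540 [ 0.5558 -0.1311  0.1903] [ 0.5583 -0.1346  0.1895] [0.1454 0.1667 0.0129]
0.24 110 [ 0.5526 -0.1468  0.2565] [ 0.5532 -0.1478  0.2518] [0.024  0.0239 0.0232]
0.206 419 [ 0.5747 -0.1012  0.213 ] [ 0.5612 -0.1286  0.2154] [0.0949 0.1559 0.0185]
[[ 0.935  0.354 -0.     0.203]
 [ 0.354 -0.935  0.002 -0.537]
 [ 0.    -0.002 -1.     0.231]
 [ 0.     0.     0.     1.   ]]
```

The crop shows the pivot at (289,204), the grip at (447,260), the keeper posts at (603,350) and (573,407), and the bolt tab near (525,345). The press y axis comes out at about 61° yaw. Now I'll go above the press and check from close up.

```bash
python3 -m crank '[[0.1,-0.05,-0.08,0,0,-10],[0.16,-0.08,-0.15,0,0,-20],[0.21,-0.11,-0.15,0,0,-30],[0.26,-0.14,-0.15,0,0,-40],[0.31,-0.17,-0.15,0,0,-40],[0.36,-0.2,-0.15,0,0,-40],[0.41,-0.22,-0.15,0,0,-40],[0.456,-0.244,-0.15,0,0,-40],[0.456,-0.244,-0.15,0,0,-40],[0.456,-0.244,-0.15,0,0,-40],[0.456,-0.244,-0.15,0,0,-40]]' 1
python3 - <<'E'
from h import *
from rig import manip,viewer
s=manip.get_state();d=viewer.get_image("wrist");np.savez("pics/w1.npz",T=Tw(s)@d["mount"],**d);cv2.imwrite("pics/w1.png",d["frame"]);print(Tw(s).round(3),d["intrinsics"],(Tw(s)@d["mount"]).round(3))
E
```

```text
clock: 1.48
position: [0.5432, -0.148, 0.3804]
ee_rot: [-0.001, 0.863, 0.506, -0.001]
contact_force: [-0.1, 0.2, 0.6]
width: 0.0853
[[ 0.488  0.873 -0.002  0.543]
 [ 0.873 -0.488  0.001 -0.148]
 [ 0.    -0.002 -1.     0.38 ]
 [ 0.     0.     0.     1.   ]] [[373.50781846   0.         321.14997981]
 [  0.         373.50781846 242.66823417]
 [  0.           0.           1.        ]] [[ 0.873  0.463  0.153  0.583]
 [-0.488  0.831  0.268 -0.079]
 [-0.003 -0.308  0.951  0.522]
 [ 0.     0.     0.     1.   ]]
```

View pics/w1.png

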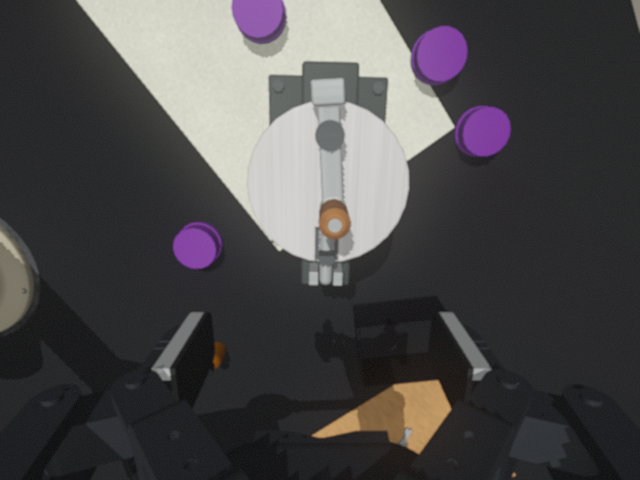

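The wrist view shows the wheel centred at (329,181), the pivot at (330,136), the grip top at (335,222), the posts at (313,275) and (338,275), and the tab near (326,243). The press lines up with the tool heading. I'll enlarge this and measure.

Run:
```python
from h import *
d=np.load("pics/w1.npz");f=d["frame"];K=d["intrinsics"];T=d["T"]
cv2.imwrite("pics/w1c.png",cv2.resize(f[190:290,275:395],(720,600),interpolation=3))
for n,u,v,z in [("wheel",329,181,.19),("pivot",330,136,.212),("keep",326,276,.198),("grip",335,225,.258),("tab",326,243,.217)]:
    print(n,ray(K,T,u,v,z).round(4),d["range_z"][v,u])
```

```text
wheel [ 0.5634 -0.1259  0.19  ] 0.31214842
pivot [ 0.5827 -0.0918  0.212 ] 0.29676297
keep [ 0.5185 -0.2014  0.198 ] 0.3475843
grip [ 0.5557 -0.1466  0.258 ] 0.27277762
tab [ 0.5371 -0.1674  0.217 ] 0.3375208
```

View pics/w1c.png

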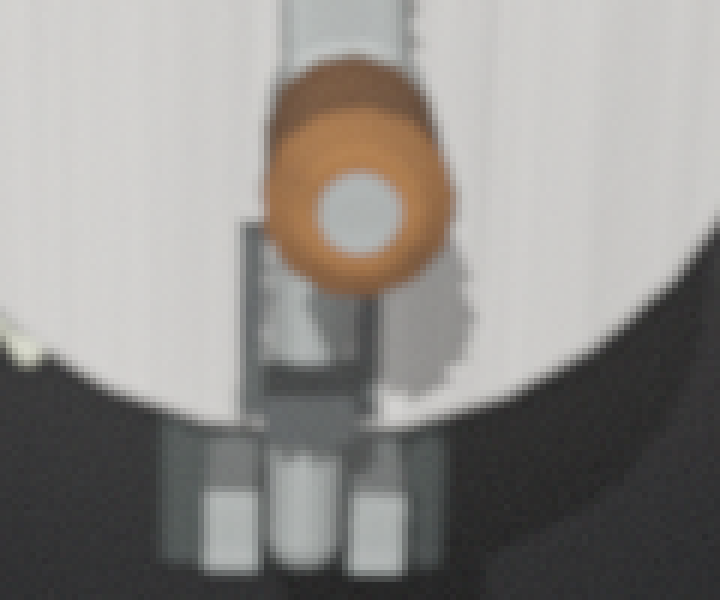

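Run:
```python
from h import *
R_=np.array([[.488,.873],[.873,-.488]]) # rows: press y, press x
o=np.array([.558,-.129])
for nm in ["w1","top0","scene0"]:
    d=np.load(f"pics/{nm}.npz");K=d["intrinsics"];T=d["T"] if "T" in d else d["world_from_camera"];D=d["range_z"]
    v,u=np.indices((480,640))
    c=np.stack([(u-K[0,2])/K[0,0]*D,-(v-K[1,2])/K[1,1]*D,-D],-1)@T[:3,:3].T+T[:3,3]
    c=c[(D>0)&(np.hypot(c[...,0]-.558,c[...,1]+.129)<.13)]
    q=c[(c[:,2]>.185)&(c[:,2]<.194)&(np.hypot(c[:,0]-.558,c[:,1]+.129)<.083)]
    ((cx,cy),r)=cv2.minEnclosingCircle(q[:,:2].astype(np.float32));h=cv2.convexHull(q[:,:2].astype(np.float32))[:,0]
    A=np.c_[2*h,np.ones(len(h))];s=np.linalg.lstsq(A,(h**2).sum(1),rcond=None)[0];print(nm,"disc",np.median(q[:,2]).round(4),(cx,cy,r),s[:2],np.sqrt(s[2]+s[0]**2+s[1]**2))
    g=c[(c[:,2]>.252)&(c[:,2]<.27)];print(" griptop",len(g),np.median(g[:,2]),((g.max(0)+g.min(0))/2).round(4),np.ptp(g,0).round(3))
d=np.load("pics/w1.npz");print("tab",ray(d["intrinsics"],d["T"],326.7,260,.217).round(4), "tab +y face foot", ray(d["intrinsics"],d["T"],326.7,251,.202).round(4))
print("grip w", ray(d["intrinsics"],d["T"],275+360/6,190+212/6,.258).round(4))
d=np.load("pics/top0.npz");print("grip t", ray(d["intrinsics"],d["world_from_camera"],320+452/6,165+250/6,.258).round(4))
```

```text
w1 disc 0.1889 (0.5579296350479126, -0.13303242623806, 0.07696208357810974) [ 0.55888154 -0.13154314] 0.07379154337699789
 griptop 817 0.25641904465784066 [ 0.5557 -0.1463  0.2557] [0.024 0.024 0.007]
top0 disc 0.19 (0.5588018298149109, -0.12887601554393768, 0.08252275735139847) [ 0.55814764 -0.13093239] 0.0733772430030356
 griptop 98 0.25805902915522194 [ 0.5532 -0.1478  0.2577] [0.024 0.024 0.011]
scene0 disc 0.1885 (0.5668109059333801, -0.13374318182468414, 0.08110326528549194) [ 0.55968932 -0.13211316] 0.07382929842430035
 griptop 103 0.25597743905972953 [ 0.5552 -0.1495  0.2554] [0.023 0.021 0.007]
tab [ 0.5301 -0.1813  0.217 ] tab +y face foot [ 0.5317 -0.1787  0.202 ]
grip w [ 0.5556 -0.1469  0.258 ]
grip t [ 0.5543 -0.1492  0.258 ]
```

```bash
python3 -m crank '[[0.006,0.0105,0.04,0,0,0],[0.006,0.0105,0.09,0,0,0],[0.006,0.0105,0.13,0,0,0],[0.006,0.0105,0.158,0,0,0],[0.006,0.0105,0.158,0,0,0],[0.006,0.0105,0.158,0,0,0]]' 0.7; python3 -m crank '[[0,0,0,0,0,0],[0,0,0,0,0,0],[0,0,0,0,0,0],[0,0,0,0,0,0],[0,0,0,0,0,0]]' 0.15 25
```

```text
clock: 2.28
position: [0.555, -0.1495, 0.2241]
ee_rot: [0.0, 0.863, 0.505, 0.0]
contact_force: [0.5, 0.4, 0.1]
width: 0.0596
clock: 2.9
position: [0.5555, -0.15, 0.2256]
ee_rot: [0.001, 0.863, 0.505, 0.001]
contact_force: [-1.2, -0.4, 5.3]
width: 0.0241
```

```bash
python3 -m crank '[[0.0018,0.0102,0,0,0,0],[0.0055,0.0204,0,0,0,0],[0.0109,0.0298,0,0,0,0],[0.0179,0.038,0,0,0,0],[0.0261,0.045,0,0,0,0],[0.0355,0.0504,0,0,0,0],[0.0457,0.0541,0,0,0,0],[0.0563,0.056,0,0,0,0]]'; python3 -c "
from rig import manip;print(manip.get_state()['contact_force'])"
```

```text
clock: 3.9
position: [0.6325, -0.1279, 0.2257]
ee_rot: [0.001, 0.863, 0.505, 0.001]
contact_force: [-0.6, -0.6, 2.8]
width: 0.0237
[-0.61226092 -0.60399033  2.75111858]
```

```bash
python3 -m crank '[[0.0108,0,0,0,0,0],[0.0214,-0.0019,0,0,0,0],[0.0316,-0.0056,0,0,0,0],[0.041,-0.011,0,0,0,0],[0.0492,-0.018,0,0,0,0],[0.0562,-0.0262,0,0,0,0],[0.0616,-0.0356,0,0,0,0],[0.0653,-0.0458,0,0,0,0],[0.0672,-0.0564,0,0,0,0],[0.0674,-0.0618,0,0,0,0],[0.0673,-0.0645,0,0,0,0],[0.0673,-0.0655,0,0,0,0],[0.0673,-0.0655,0,0,0,0]]'
```

```text
clock: 5.52
position: [0.6112, -0.0391, 0.2257]
ee_rot: [0.004, 0.863, 0.504, 0.003]
contact_force: [3.3, -6.5, 1.0]
width: 0.0241
```

```bash
python3 -m crank '[[0,0.0005,0,0,0,0],[0,0.0005,0,0,0,0],[0,0.0005,0,0,0,0],[0,0,-0.03,0,0,0],[0,0,-0.07,0,0,0],[-0.05,0,-0.08,0,0,0],[-0.10,0,-0.08,0,0,0],[-0.15,0,-0.08,0,0,0],[-0.19,-0.001,-0.08,0,0,0],[-0.19,-0.001,-0.08,0,0,0],[-0.19,-0.001,-0.08,0,0,0]]' 0.7; python3 -m crank '[[0,0,0,0,0,0],[0,0,0,0,0,0],[0,0,0,0,0,0],[0,0,0,0,0,0]]' 0
python3 - <<'E'
from h import *
from rig import manip,viewer
s=manip.get_state();d=viewer.get_image("wrist");T=Tw(s)@d["mount"];K=d["intrinsics"];np.savez("pics/w2.npz",T=T,**d)
t=viewer.get_image("top")
a=cv2.resize(d["frame"][60:480,160:480],(457,600),interpolation=3);b=cv2.resize(t["frame"][165:265,325:425],(343,343),interpolation=3)
im=np.zeros((600,800,3),np.uint8);im[:,:457]=a;im[:343,457:]=b;cv2.imwrite("pics/w2.png",im)
E
```

```text
clock: 6.9
position: [0.5166, -0.203, 0.3057]
ee_rot: [0.004, 0.863, 0.504, 0.003]
contact_force: [0.1, 1.0, 0.4]
width: 0.0598
clock: 7.4
position: [0.5167, -0.2027, 0.3056]
ee_rot: [0.004, 0.863, 0.505, 0.003]
contact_force: [0.1, -0.4, 0.6]
width: -0.0001
```

View pics/w2.png

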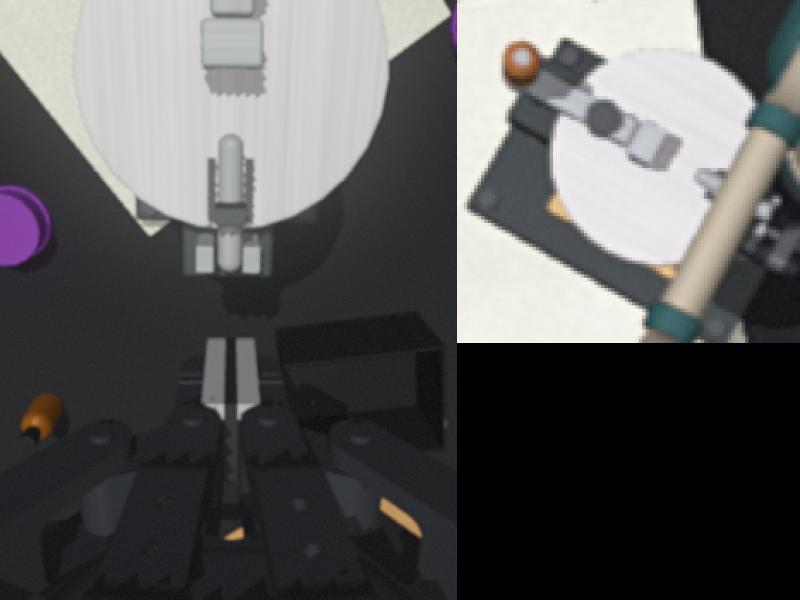

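The crank is out: its fork at (232,42) is in line with the bolt nose at (232,140). The tab shows near (232,208). I'll measure the tab and the fingertip.

Run:
```python
from h import *
from rig import manip
d=np.load("pics/w2.npz");K=d["intrinsics"];T=d["T"];Tt=Tw(manip.get_state())
for n,u,v,z in [("tabtop",322.4,60+213*.7,.217),("tabtop near edge",322.4,60+222*.7,.217),("tabfar foot",322.4,60+198*.7,.202),("posts",160+228*.7,60+259*.7,.198),("fork",160+232*.7,60+42*.7,.212)]:
    p=ray(K,T,u,v,z);print(n,p.round(4),"tool",(np.linalg.inv(Tt)@np.r_[p,1])[:3].round(4))
f=d["frame"];cv2.imwrite("pics/w2c.png",cv2.resize(f[140:265,270:370],(480,600),interpolation=3))
```

```text
tabtop [ 0.5318 -0.1802  0.217 ] tool [0.0271 0.0011 0.0887]
tabtop near edge [ 0.5298 -0.1837  0.217 ] tool [0.023  0.0011 0.0887]
tabfar foot [ 0.5338 -0.177   0.202 ] tool [0.0308 0.0011 0.1038]
posts [ 0.5169 -0.2032  0.198 ] tool [-0.0002 -0.0008  0.1077]
fork [ 0.5662 -0.1189  0.212 ] tool [0.0974 0.0009 0.0938]
```

View pics/w2c.png

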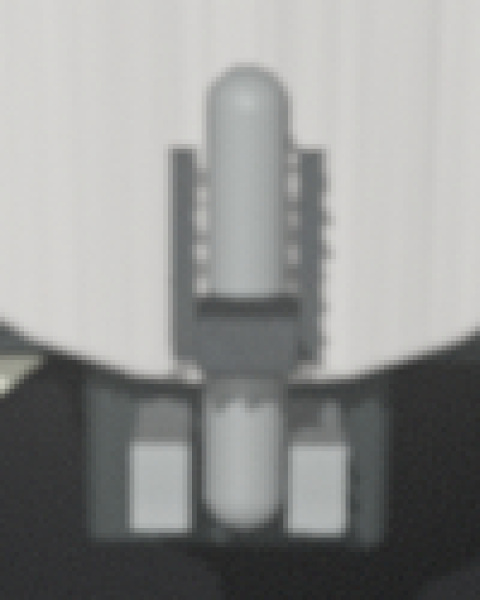

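The tab top is at crop (250,345), centred on the tool line with its back edge about 20 mm ahead. I'll lower behind it, above the posts, and push.

```bash
python3 -m crank '[[-0.003,0.001,0.04,0,0,0],[-0.003,0.001,0.08,0,0,0],[-0.003,0.001,0.0965,0,0,0],[-0.003,0.001,0.0965,0,0,0]]' 0; python3 -m crank '[[0.005,0,0,0,0,0],[0.01,0,0,0,0,0],[0.014,0,0,0,0,0],[0.018,0,0,0,0,0],[0.022,0,0,0,0,0],[0.022,0,0,0,0,0]]'
```

```text
clock: 8.0
position: [0.5161, -0.2059, 0.2078]
ee_rot: [0.003, 0.863, 0.504, 0.002]
contact_force: [-0.3, 0.5, 0.6]
width: -0.0
clock: 8.75
position: [0.5271, -0.1862, 0.2078]
ee_rot: [0.002, 0.863, 0.505, 0.003]
contact_force: [-1.2, 0.2, -0.6]
width: 0.0001
```

```bash
python3 -m crank '[[0.005,0,0,0,0,0],[0.01,0,0,0,0,0],[0.015,0,0,0,0,0],[0.02,0,0,0,0,0],[0.024,0,0,0,0,0],[0.028,0,0,0,0,0],[0.028,0,0,0,0,0]]'; python3 -m crank '[[0.002,0,0,0,0,0],[0.004,0,0,0,0,0],[0.006,0,0,0,0,0],[0.006,0,0,0,0,0]]'
```

```text
clock: 9.62
position: [0.5409, -0.1611, 0.2078]
ee_rot: [0.002, 0.863, 0.505, 0.003]
contact_force: [0.7, -0.2, -0.7]
width: -0.0
clock: 10.12
position: [0.5427, -0.1579, 0.2079]
ee_rot: [0.003, 0.863, 0.505, 0.001]
contact_force: [-3.1, -7.3, 1.0]
width: 0.0003
```

```bash
python3 -m crank '[[-0.004,0,0,0,0,0],[-0.004,0,-0.05,0,0,0],[-0.004,0,-0.09,0,0,0],[-0.004,0,-0.1,0,0,0],[-0.004,0,-0.1,0,0,0]]' 0.7
python3 - <<'E'
from h import *
from rig import manip,viewer
s=manip.get_state();d=viewer.get_image("wrist");T=Tw(s)@d["mount"];np.savez("pics/w3.npz",T=T,**d)
cv2.imwrite("pics/w3.png",cv2.resize(d["frame"][0:300,180:480],(600,600),interpolation=3))
E
```

```text
clock: 10.75
position: [0.5403, -0.1606, 0.3078]
ee_rot: [0.003, 0.863, 0.505, 0.001]
contact_force: [-0.8, 0.6, -0.8]
width: 0.0596
```

View pics/w3.png

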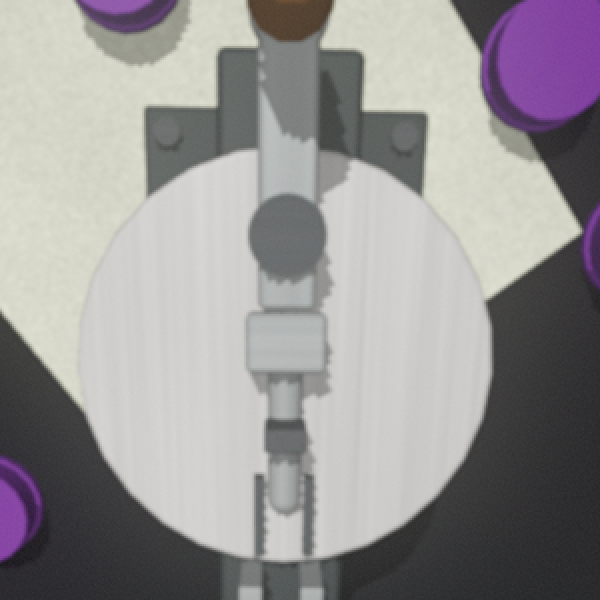

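The bolt is home: its nose is inside the fork block at (287,342), the tab is at (286,436), and its tail at (285,500) is clear of the posts. Next I'll measure the gap between cork and foot in the scene view.

Run:
```python
from h import *
from rig import viewer
d=viewer.get_image("scene");np.savez("pics/s2.npz",**d)
cv2.imwrite("pics/s2.png",cv2.resize(d["frame"][265:385,250:395],(725,600),interpolation=3))
K=d["intrinsics"];T=d["world_from_camera"];D=d["range_z"]
v,u=np.indices((480,640))
c=np.stack([(u-K[0,2])/K[0,0]*D,-(v-K[1,2])/K[1,1]*D,-D],-1)@T[:3,:3].T+T[:3,3]
for y in range(296,352,3):print(y,[ "%3d"%(1000*c[y,x,2]) for x in range(300,350,4)])
```

```text
296 ['182', '186', '187', '189', '187', '186', '187', '187', '188', '186', '182', '136', '135']
299 ['159', '158', '180', '183', '183', '183', '183', '181', '180', '135', '135', '137', '133']
302 ['153', '150', '147', '135', '135', '134', '136', '136', '135', '135', '135', '132', '131']
305 ['146', '135', '136', '135', '135', '135', '136', '134', '136', '134', '130', '113', ' 21']
308 ['134', '136', '135', '133', '135', '134', '136', '132', '128', '102', '103', '106', '103']
311 ['130', '134', '134', '136', '135', '133', '127', '101', '102', '102', '102', '102', '102']
314 ['100', '133', '135', '133', '128', '101', '103', '103', '103', '102', '102', ' 99', ' 18']
317 [' 96', '130', '127', '102', '101', '101', '102', '103', '101', ' 99', ' 18', ' 20', ' 17']
320 [' 19', '101', '108', '104', '104', '103', '101', ' 98', ' 58', ' 28', ' 29', ' 19', ' 17']
323 [' 17', ' 95', '101', '102', '100', ' 98', ' 59', ' 57', ' 59', ' 29', ' 29', ' 28', ' 17']
326 [' 29', ' 26', ' 99', ' 96', ' 57', ' 59', ' 57', ' 58', ' 57', ' 28', ' 28', ' 29', ' 18']
329 [' 29', ' 28', ' 59', ' 60', ' 59', ' 61', ' 59', ' 57', ' 56', ' 37', ' 27', ' 29', ' 28']
332 [' 29', ' 28', ' 50', ' 57', ' 58', ' 58', ' 58', ' 56', ' 50', ' 35', ' 26', ' 29', ' 27']
335 [' 30', ' 30', ' 41', ' 49', ' 51', ' 52', ' 53', ' 48', ' 43', ' 32', ' 29', ' 28', ' 29']
338 [' 27', ' 29', ' 37', ' 40', ' 45', ' 44', ' 44', ' 42', ' 37', ' 29', ' 28', ' 29', ' 29']
341 [' 28', ' 28', ' 29', ' 37', ' 39', ' 37', ' 37', ' 36', ' 30', ' 28', ' 31', ' 29', ' 30']
344 [' 29', ' 28', ' 28', ' 28', ' 29', ' 28', ' 27', ' 30', ' 30', ' 29', ' 28', ' 27', ' 30']
347 [' 29', ' 26', ' 29', ' 29', ' 30', ' 31', ' 31', ' 29', ' 28', ' 28', ' 29', ' 27', ' 19']
350 [' 28', ' 29', ' 29', ' 28', ' 30', ' 28', ' 28', ' 27', ' 30', ' 28', ' 20', ' 16', ' 21']
```

View pics/s2.png

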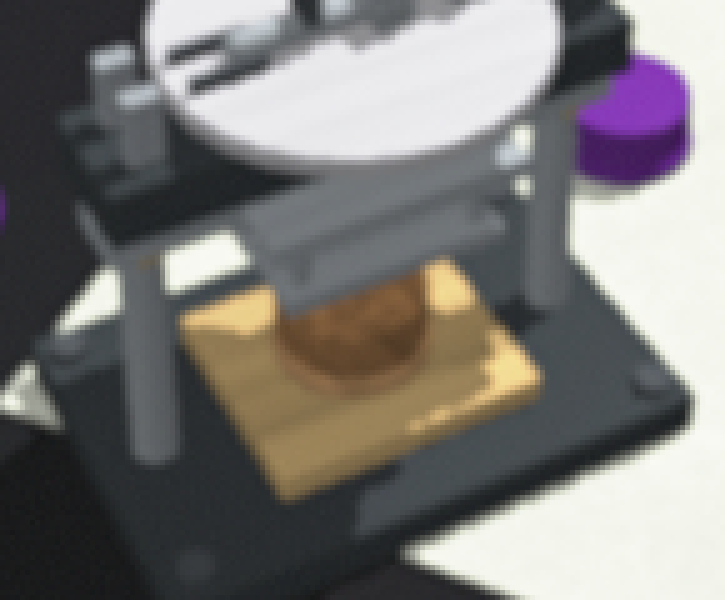

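The cork top is at about 60 mm once corrected for the −1.5 mm depth bias seen on the disc, plate and foot. The foot underside is at 96 mm, so the gap is about 36 mm. That puts the target wheel angle near 46/8 = 5.75 rad (329°). Now to grasp the grip.

```bash
python3 -m crank '[[0.05,0.001,0,0,0,0],[0.10,0.0026,0,0,0,0],[0.141,0.0026,0,0,0,0],[0.141,0.0026,0.02,0,0,0],[0.141,0.0026,0.06,0,0,0],[0.141,0.0026,0.083,0,0,0],[0.141,0.0026,0.083,0,0,0]]' 0.7; python3 -m crank '[[0,0,0,0,0,0],[0,0,0,0,0,0],[0,0,0,0,0,0],[0,0,0,0,0,0]]' 0.15 40
cat > arc.py <<'E'
import sys
from h import *
from rig import manip
s=manip.get_state();T=Tw(s);w=np.array([.559,-.1315]);y0=np.radians(60.9)
a=s["position"][:2]-w;th=y0-np.arctan2(a[1],a[0]);th%=2*np.pi
print("r",np.linalg.norm(a),"th deg",np.degrees(th),"F",s["contact_force"].round(1),"w",s["width"])
r=.1065
for t in map(float,sys.argv[1:]):
    b=y0-np.radians(t);p=np.r_[w+r*np.array([np.cos(b),np.sin(b)]),s["position"][2]]
    q=(T[:3,:3].T@(p-T[:3,3]));print(t,q.round(4)[:2])
E
python3 arc.py 0 8 16 24 32 40 48 56 64 72 80 88 96
```

```text
clock: 11.72
position: [0.6088, -0.0385, 0.219]
ee_rot: [-0.001, 0.863, 0.505, -0.003]
contact_force: [-0.4, -0.5, 0.4]
width: 0.0598
clock: 12.22
position: [0.611, -0.0394, 0.22]
ee_rot: [0.001, 0.863, 0.505, -0.001]
contact_force: [5.7, -2.8, -2.4]
width: 0.0238
r 0.1057183623593291 th deg 0.3337582342711003 F [ 5.7 -2.8 -2.4] w 0.02378527019444262
0.0 [ 0.0008 -0.0006]
8.0 [-0.0002  0.0142]
16.0 [-0.0032  0.0288]
24.0 [-0.0082  0.0427]
32.0 [-0.0151  0.0559]
40.0 [-0.0238  0.068 ]
48.0 [-0.0341  0.0787]
56.0 [-0.0457  0.0879]
64.0 [-0.0586  0.0954]
72.0 [-0.0723  0.101 ]
80.0 [-0.0867  0.1047]
88.0 [-0.1015  0.1063]
96.0 [-0.1163  0.1059]
```

```bash
python3 -m crank '[[0,0.007,-0.001,0,0,0],[0,0.014,-0.002,0,0,0],[-0.003,0.029,-0.002,0,0,0],[-0.008,0.043,-0.002,0,0,0],[-0.015,0.056,-0.002,0,0,0],[-0.024,0.068,-0.002,0,0,0]]'; python3 arc.py 44 52 60 68 76 84 92 100 108 116 124 132 140
```

```text
clock: 12.98
position: [0.6576, -0.0936, 0.2202]
ee_rot: [-0.001, 0.863, 0.505, -0.003]
contact_force: [-5.1, 3.0, -10.2]
width: 0.0239
r 0.10560630732726635 th deg 39.86829832657094 F [ -5.1   3.  -10.2] w 0.023870934101459802
44.0 [-0.0044  0.0063]
52.0 [-0.0154  0.0163]
60.0 [-0.0277  0.0247]
68.0 [-0.041   0.0312]
76.0 [-0.0551  0.0359]
84.0 [-0.0697  0.0385]
92.0 [-0.0846  0.0391]
100.0 [-0.0994  0.0377]
108.0 [-0.1138  0.0341]
116.0 [-0.1276  0.0286]
124.0 [-0.1405  0.0213]
132.0 [-0.1523  0.0122]
140.0 [-0.1626  0.0015]
```

```bash
python3 -m crank '[[-0.0044,0.0063,0.0005,0,0,0],[-0.0154,0.0163,0.001,0,0,0],[-0.0277,0.0247,0.001,0,0,0],[-0.041,0.0312,0.001,0,0,0],[-0.0551,0.0359,0.001,0,0,0],[-0.0697,0.0385,0.001,0,0,0],[-0.0846,0.0391,0.001,0,0,0],[-0.0994,0.0377,0.001,0,0,0],[-0.1138,0.0341,0.001,0,0,0],[-0.1276,0.0286,0.001,0,0,0],[-0.1405,0.0213,0.001,0,0,0],[-0.1523,0.0122,0.001,0,0,0],[-0.1626,0.0015,0.001,0,0,0]]'; python3 arc.py 148 156 164 172 180 188 196 204 212 220 228 236 244
```

```text
clock: 14.6
position: [0.5814, -0.2366, 0.2202]
ee_rot: [0.0, 0.863, 0.505, -0.001]
contact_force: [4.2, 2.1, -9.2]
width: 0.0238
r 0.10747288539705775 th deg 138.89223731241722 F [ 4.2  2.1 -9.2] w 0.02378821068152528
148.0 [-0.0094 -0.0142]
156.0 [-0.0164 -0.0273]
164.0 [-0.0216 -0.0412]
172.0 [-0.0248 -0.0557]
180.0 [-0.0259 -0.0705]
188.0 [-0.0249 -0.0854]
196.0 [-0.0219 -0.0999]
204.0 [-0.0169 -0.1139]
212.0 [-0.0099 -0.1271]
220.0 [-0.0013 -0.1391]
228.0 [ 0.009  -0.1499]
236.0 [ 0.0207 -0.1591]
244.0 [ 0.0335 -0.1665]
```

```bash
python3 -m crank '[[-0.0094,-0.0142,0.001,0,0,0],[-0.0164,-0.0273,0.001,0,0,0],[-0.0216,-0.0412,0.001,0,0,0],[-0.0248,-0.0557,0.001,0,0,0],[-0.0259,-0.0705,0.001,0,0,0],[-0.0249,-0.0854,0.001,0,0,0],[-0.0219,-0.0999,0.001,0,0,0],[-0.0169,-0.1139,0.001,0,0,0],[-0.0099,-0.1271,0.001,0,0,0],[-0.0013,-0.1391,0.001,0,0,0],[0.009,-0.1499,0.001,0,0,0],[0.0207,-0.1591,0.001,0,0,0],[0.0335,-0.1665,0.001,0,0,0]]'; python3 arc.py 248 254 260 266 272 278 284 290 296 302 308
```

```text
clock: 16.23
position: [0.4511, -0.1253, 0.2198]
ee_rot: [0.0, 0.863, 0.505, -0.002]
contact_force: [-1.6, -5.0, 0.9]
width: 0.0241
r 0.10803801924451777 th deg 244.20315195535719 F [-1.6 -5.   0.9] w 0.024095873574431236
248.0 [ 0.0071 -0.0015]
254.0 [ 0.0176 -0.0052]
260.0 [ 0.0285 -0.0077]
266.0 [ 0.0395 -0.0092]
272.0 [ 0.0507 -0.0094]
278.0 [ 0.0618 -0.0085]
284.0 [ 0.0728 -0.0064]
290.0 [ 0.0834 -0.0032]
296.0 [0.0937 0.0011]
302.0 [0.1035 0.0065]
308.0 [0.1126 0.0128]
```

```bash
python3 -m crank '[[0.0071,-0.0015,0,0,0,0],[0.0176,-0.0052,0,0,0,0],[0.0285,-0.0077,0,0,0,0],[0.0395,-0.0092,0,0,0,0],[0.0507,-0.0094,0,0,0,0],[0.0618,-0.0085,0,0,0,0],[0.0728,-0.0064,0,0,0,0],[0.0834,-0.0032,0,0,0,0],[0.0937,0.0011,0,0,0,0],[0.1035,0.0065,0,0,0,0],[0.1035,0.0065,0,0,0,0]]'
cat > z.py <<'E'
from h import *
from rig import viewer
import sys
d=viewer.get_image("scene");cv2.imwrite(sys.argv[1],cv2.resize(d["frame"][265:385,250:395],(725,600),interpolation=3))
K=d["intrinsics"];T=d["world_from_camera"];D=d["range_z"]
v,u=np.indices((480,640))
c=np.stack([(u-K[0,2])/K[0,0]*D,-(v-K[1,2])/K[1,1]*D,-D],-1)@T[:3,:3].T+T[:3,3]
for y in range(302,352,3):print(y,[ "%3d"%(1000*c[y,x,2]) for x in range(296,352,3)])
E
python3 z.py pics/s3.png; python3 arc.py 306 312 318 324 330
```

```text
clock: 17.6
position: [0.5074, -0.0378, 0.2197]
ee_rot: [0.0, 0.863, 0.505, -0.002]
contact_force: [-2.8, -3.3, 3.1]
width: 0.0243
302 ['157', '154', '151', '150', '148', ' 92', ' 92', '120', '121', '120', '116', ' 93', ' 94', ' 92', ' 92', ' 94', ' 94', ' 92', ' 94']
305 ['151', '146', '146', ' 94', ' 92', ' 92', ' 93', '112', '115', '114', '110', ' 93', ' 93', ' 93', ' 92', ' 93', ' 94', ' 94', ' 93']
308 [' 92', ' 97', ' 93', ' 95', ' 94', ' 94', ' 93', '105', '107', '107', '102', ' 93', ' 95', ' 93', ' 93', ' 92', '100', ' 93', ' 92']
311 [' 94', ' 93', ' 94', ' 93', ' 93', ' 93', ' 93', ' 96', ' 99', '100', ' 93', ' 93', ' 92', ' 93', ' 93', ' 93', ' 95', ' 92', ' 93']
314 [' 93', ' 95', ' 94', ' 94', ' 93', ' 94', ' 94', ' 92', ' 94', ' 92', ' 92', ' 94', ' 91', ' 95', ' 94', ' 94', ' 93', ' 94', ' 93']
317 [' 93', ' 95', ' 93', ' 94', ' 92', ' 94', ' 94', ' 93', ' 92', ' 94', ' 93', ' 93', ' 95', ' 93', ' 93', ' 94', ' 94', ' 92', ' 91']
320 [' 93', ' 93', ' 93', ' 92', ' 93', ' 94', ' 93', ' 93', ' 94', ' 92', ' 93', ' 94', ' 94', ' 92', ' 92', ' 92', ' 87', ' 85', ' 16']
323
[... 875 characters left out ...]
6', ' 38', ' 37', ' 36', ' 38', ' 35', ' 29', ' 31', ' 29', ' 28', ' 28', ' 28', ' 28']
344 [' 26', ' 29', ' 31', ' 29', ' 31', ' 28', ' 28', ' 31', ' 31', ' 32', ' 28', ' 28', ' 29', ' 30', ' 28', ' 29', ' 30', ' 29', ' 29']
347 [' 22', ' 26', ' 28', ' 28', ' 29', ' 29', ' 29', ' 27', ' 27', ' 28', ' 29', ' 30', ' 27', ' 28', ' 28', ' 27', ' 26', ' 24', ' 19']
350 [' 19', ' 25', ' 28', ' 29', ' 29', ' 28', ' 29', ' 27', ' 30', ' 28', ' 27', ' 29', ' 32', ' 27', ' 26', ' 20', ' 18', ' 17', ' 18']
r 0.10692493617528694 th deg 302.0402421596305 F [-2.  -2.7  2.9] w 0.023941119427249396
306.0 [0.0059 0.0045]
312.0 [0.0146 0.0114]
318.0 [0.0225 0.0193]
324.0 [0.0295 0.0279]
330.0 [0.0357 0.0372]
```

The plate has dropped 42 mm and the foot 36 mm, so the spring is squeezed about 6 mm, as predicted. I'll go on to 330°.

```bash
python3 -m crank '[[0.0059,0.0045,0,0,0,0],[0.0146,0.0114,0,0,0,0],[0.0225,0.0193,0,0,0,0],[0.0295,0.0279,0,0,0,0],[0.0357,0.0372,0,0,0,0],[0.0357,0.0372,0,0,0,0],[0.0357,0.0372,0,0,0,0]]'; python3 arc.py 330
```

```text
clock: 18.52
position: [0.5561, -0.0252, 0.2197]
ee_rot: [-0.0, 0.863, 0.505, -0.003]
contact_force: [-3.3, -3.9, 4.1]
width: 0.0239
r 0.10636393608284347 th deg 329.3290820917686 F [-3.3 -3.9  4.1] w 0.023856357295870153
330.0 [0.0008 0.001 ]
```

```bash
python3 -m crank '[[0,0,0,0,0,0],[0,0,0,0,0,0],[0,0,0,0,0,0],[0,0,0,0,0,0],[0,0,-0.03,0,0,0],[0,0,-0.08,0,0,0],[0,0,-0.12,0,0,0],[-0.05,-0.05,-0.13,0,0,0],[-0.1,-0.05,-0.13,0,0,0],[-0.1,-0.05,-0.13,0,0,0],[-0.1,-0.05,-0.13,0,0,0]]' 0.7; python3 z.py pics/s4.png | awk 'NR%3==1'
python3 - <<'E'
import cv2
from rig import viewer
a=cv2.imread("pics/s4.png");w=viewer.get_image("wrist")["frame"]
import numpy as np
im=np.zeros((600,800,3),np.uint8);im[:331,:400]=cv2.resize(a,(400,331));im[:300,400:]=cv2.resize(w,(400,300));cv2.imwrite("pics/end.png",im[:331])
E
```

```text
clock: 19.9
position: [0.4645, -0.0873, 0.3504]
ee_rot: [-0.0, 0.863, 0.505, -0.002]
contact_force: [-0.1, 0.6, -0.2]
width: 0.0598
302 ['156', '153', '151', '151', '147', ' 90', ' 89', '120', '121', '119', '118', ' 89', ' 91', ' 89', ' 90', ' 89', ' 90', ' 90', ' 91']
311 [' 87', ' 89', ' 90', ' 89', ' 90', ' 90', ' 88', ' 97', ' 99', ' 99', ' 95', ' 91', ' 90', ' 91', ' 89', ' 90', ' 97', ' 88', ' 88']
320 [' 89', ' 89', ' 89', ' 89', ' 87', ' 90', ' 90', ' 91', ' 87', ' 89', ' 88', ' 90', ' 92', ' 90', ' 87', ' 91', ' 88', ' 86', ' 83']
329 [' 82', ' 81', ' 89', ' 92', ' 88', ' 89', ' 90', ' 91', ' 88', ' 85', ' 82', ' 66', ' 67', ' 66', ' 66', ' 63', ' 60', ' 28', ' 19']
338 [' 30', ' 31', ' 28', ' 29', ' 65', ' 67', ' 68', ' 62', ' 59', ' 44', ' 42', ' 40', ' 35', ' 31', ' 30', ' 29', ' 28', ' 28', ' 25']
347 [' 22', ' 28', ' 26', ' 30', ' 28', ' 30', ' 28', ' 27', ' 27', ' 29', ' 27', ' 28', ' 29', ' 28', ' 30', ' 28', ' 28', ' 23', ' 20']
```

View pics/end.png

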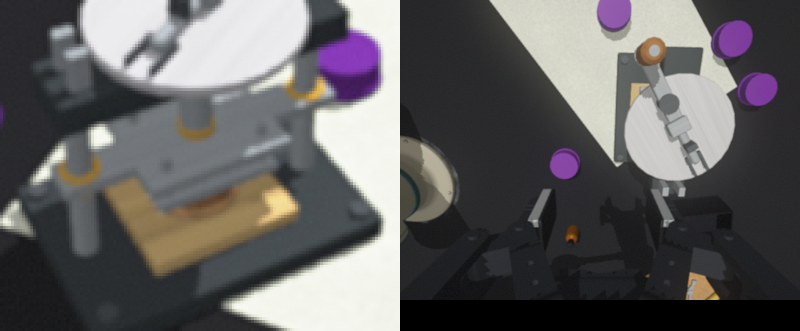

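The plate top now reads 89.3 mm, so it has dropped 46 mm, and the foot stays at 66 mm. That is about 9.8 mm of squeeze. The right-hand view shows the crank still latched out, with the grip at (652,48), the fork at (679,128), and the gripper clear of everything.

```bash
python3 -c "
from rig import job;print(job.sign_off())"
```

```text
the job is handed in; nothing more can be done
None
```

The cork is clamped in the press with the foot pushed up about 10 mm, and I've handed the job in; it gives no verdict, so whether it passed is not confirmed.

- **What I did:** I swung the crank out to its stop with the grip held in the gripper. Then I pushed the bolt home, about 42 mm until it met the stop at roughly 8 N. I turned the handwheel about 329° (5.75 rad) clockwise, released the grip and moved the arm clear. The clock stood at about 20 s of the 72 s allowed.
- **Last checks on the press:** After release, the depth readings show the plate down 46 mm and the foot down 36 mm. That is about 9.8 mm of spring, or around 43 N by your figures; I did not measure the contact force itself. In the final picture the crank is still out and latched.
- **Last checks on everything else:** The final picture shows the gripper clear of everything and the cork under the foot, though I did not measure its offset. I did not re-measure the bystanders; the arm passed above them, and the only contact forces I read came from the crank, bolt and wheel.
- **Disagreement:** Rough first estimates of the wheel's centre from the top and wrist cameras differed by about 7–9 mm. Circle fits to the depth data from all three cameras then agreed within 2 mm, and I used those.

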